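Racking a row of fired glaze test tiles in firing order

ROBOT

A 6-joint arm with a two-finger parallel gripper is mounted at the origin on the work surface. World frame = base frame: x ahead of the robot, y to its left, z up, the work surface at z = 0. Lengths are in m, angles in degrees, forces in N, time in s.
With the tool pointing down it reaches from about 0.375 to 0.9 m from the base axis. Payload 3.1 kg.
Tool frame: the origin (TCP) lies at the very end of the fingers, on their centre line; the grasp point (between the pads) lies behind it (bot.grip_depth is the z of the grasp point in the tool frame, in m); z points along the fingers, y is the direction in which the jaws open and shut (so a half turn about z gives the same grasp; the last joint's range is limited). The gripper opens to 87 mm and grips with 3 to 60 N. Pads are 19 mm wide; open, the fingers measure 117 mm over their backs; the gripper's body (75 mm by 190 mm) begins 51 mm behind the grasp point.
Start: joints at [61.851, 30.224, 82.088, -0, 67.689, -10.227], TCP at [0.192, 0.595, 0.223] pointing down, gripper open.
Joint ranges: [-176.69, 176.69], [-43.24, 126.21], [12.49, 139.97], [-82, 262], [0, 151.66], [-163.58, 163.58]. Speed limits (degrees/s): [159.86, 159.86, 180, 180, 180, 180].

INTERFACE

Orientations are given as a 3x3 rotation matrix whose columns are the frame's x, y, z axes.
In Python, from rig import bot, vision gives the robot as it stands. The module is installed in compiled form; this text tells all that it offers.
- The arm moves only by the shell command python3 -m jog 'ROWS'. ROWS is JSON, a list of rows, each a list of 3 entries, a list of its own where there are three numbers: the shift along the tool's x, y, z in mm, then the turn, a rotation vector about the tool's x, y, z in degrees, then the closure, from 0 (fully open) to 1 (shut). In form: [[[dx, dy, dz], [wx, wy, wz], fingers], ...]. A call has 1 to 12 rows; each row is the pose to reach, as a shift and turn from the pose commanded when the call began, along the tool's axes at that moment; what a row does not reach only later rows make up. A row lasts 1/12 s, in which the tool goes at most 41.7 mm and 7.16 degrees, less where a joint would pass 70% of its speed; a pose out of reach is approached as far as the arm can. A call with a gripper value outside its range is refused whole. The fingers move at their own pace and stop on an object; the grip force is fixed at half the most. Time passes only in rows, so rows that repeat a pose let the fingers close. It gives the time, the measured TCP pose, the force and the opening at its end, in the units of the state.
- bot.read_state(): the state, without advancing time (a new reading comes with each control period).
- vision.capture(name): name is "scene" or "top" or "wrist"; returns the picture (400x640x3 uint8, red, green, blue); there is no depth.
- vision.camera_info(name): a dict with "intrinsics" (3x3 intrinsics, pixels), "dist" ([k1, k2, p1, p2, k3] as OpenCV has them; the pictures are not rectified), "camera_from_world" (4x4, takes a point from world to camera coordinates); the wrist camera has in their place "mount" (4x4, takes a point from camera to tool coordinates, whose origin is the TCP and whose axes are the flange's). Camera axes: x right, y up, looking along -z (the intrinsics and any distortion apply to the point x, -y, -z); pixel columns grow to the right and rows downward; lengths in m; the calibration is good to about 2 mm. A picture is of the moment at which its call begins: read the wrist's pose just before it. camera_info takes no time and is no camera call.
- bot.hand_in(): hands the job in, once; it reports no verdict.
The state is a dict: "time_s": time; "joint_positions": joint angles; "qvel": joint speeds; "tau": joint torques, N m; "position": TCP position; "tcp_rot": TCP orientation; "force": force on the tool from outside, world axes, zero at the start; "moment": the same for the moment, N m; "opening": opening from 0.0 (shut) to 1.0 (fully open).
Only numpy, scipy, OpenCV 4.12 (cv2) and the standard library are available. Lean on these libraries where they do the work, as an engineer would, in place of code of your own. Each camera call takes 0.05 s, during which the arm holds its last target. There are 200 camera calls.

TASK

The four glaze test tiles on the kiln shelf are a series that begins at the cone pack. Move them to the wooden record rack in that order, one to a bay: the tile next to the cone pack goes in the bay beside the red end, the second into the next bay, and so on to the bare end; set each down gently, standing flat and square in the middle of its bay with its foot towards the rack's front (the side with the low lip). Tip none over, and leave the cone pack and the clay cookies on which the tiles stood where they are on the kiln shelf.

Things in the scene. Friction and masses are not known exactly. Their poses are not given: they have to be found in the camera images.
- tile_blue: L-shaped ceramic test tile, cobalt blue glaze, 78 g, 44 (x) by 40 (y) by 78 mm high. Origin: centre of the underside of its 44 x 40 footprint; z up. Foot 8 mm thick. Upright wall 8 mm thick, 40 wide, up to 78 mm, at the back of the foot: its middle plane is 18 mm from the origin along +x. Its glazed front looks along -x, over the foot.
- tile_green: L-shaped ceramic test tile, light green glaze, 78 g, 44 (x) by 40 (y) by 78 mm high. Origin: centre of the underside of its 44 x 40 footprint; z up. Foot 8 mm thick. Upright wall 8 mm thick, 40 wide, up to 78 mm, at the back of the foot: its middle plane is 18 mm from the origin along +x. Its glazed front looks along -x, over the foot.
- tile_amber: L-shaped ceramic test tile, amber yellow glaze, 78 g, 44 (x) by 40 (y) by 78 mm high. Origin: centre of the underside of its 44 x 40 footprint; z up. Foot 8 mm thick. Upright wall 8 mm thick, 40 wide, up to 78 mm, at the back of the foot: its middle plane is 18 mm from the origin along +x. Its glazed front looks along -x, over the foot.
- tile_brown: L-shaped ceramic test tile, very dark brown glaze, 78 g, 44 (x) by 40 (y) by 78 mm high. Origin: centre of the underside of its 44 x 40 footprint; z up. Foot 8 mm thick. Upright wall 8 mm thick, 40 wide, up to 78 mm, at the back of the foot: its middle plane is 18 mm from the origin along +x. Its glazed front looks along -x, over the foot.
- cookie_blue: loose buff clay disc (cookie), 58 mm across, 6 mm thick, on the kiln shelf: the one under the cobalt blue tile at the start. Origin: centre of its underside; z up.
- cookie_green: loose buff clay disc (cookie), 58 mm across, 6 mm thick, on the kiln shelf: the one under the light green tile at the start. Origin: centre of its underside; z up.
- cookie_amber: loose buff clay disc (cookie), 58 mm across, 6 mm thick, on the kiln shelf: the one under the amber yellow tile at the start. Origin: centre of its underside; z up.
- cookie_brown: loose buff clay disc (cookie), 58 mm across, 6 mm thick, on the kiln shelf: the one under the very dark brown tile at the start. Origin: centre of its underside; z up.
- cone_pack: brown clay bar 78 (x) by 24 (y) by 14 mm with three slender cones, 66 mm high in all, loose, at one end of the row of tiles (a plain kiln post, 38 x 38 x 50 mm, at the other). Origin: centre of its underside. It and the cookies stand in a straight row, 68 mm apart, on the kiln shelf, a fixed cream slab 130 x 420 x 15 mm.
- rack: fixed wooden rack, 78 (x) by 336 (y). Origin: foot of its back face, mid-length; +x out of the back, front -x, z up. 4 bays, 64 x 64 mm inside, centres x = -40, y = +102, +34, -34, -102 mm. Bay floor at z = 12; above it partitions (4 thick) rise 12, end blocks 14, back rail 18, front lip 6 mm. End block at +y is red (first bay beside it), at -y bare wood.
There are look-alikes about, which are no part of the job. What is shaped like the cone_pack but yellow is not meant.

How it is judged (in metres and radians):
At the end, for the whole second after the job is handed in: Tiles in firing order from the red end (nearest the cone pack first), each within 14 mm of its bay's centre both ways, on the bay floor, upright within 0.1 rad, square within 0.25 rad, foot to the front, released, at rest; cookies and cone pack within 20 mm of their start (((horizontal distance between cookie_blue and cone_pack between 0.034 and 0.102 m and y of tile_blue in the frame of rack between 0.088 and 0.116 m) or (horizontal distance between cookie_blue and cone_pack between 0.102 and 0.17 m and y of tile_blue in the frame of rack between 0.02 and 0.048 m) or (horizontal distance between cookie_blue and cone_pack between 0.17 and 0.238 m and y of tile_blue in the frame of rack between -0.048 and -0.02 m) or (horizontal distance between cookie_blue and cone_pack between 0.238 and 0.306 m and y of tile_blue in the frame of rack between -0.116 and -0.088 m)) and x of tile_blue in the frame of rack between -0.054 and -0.026 m and z of tile_blue in the frame of rack between 0.008 and 0.016 m and angle between each of tile_blue, tile_green, tile_amber, tile_brown's own z axis and vertical below 0.1 rad and angle between the x axis of each of tile_blue, tile_green, tile_amber, tile_brown and the x axis of rack, either way round below 0.25 rad and x of rack in the frame of tile_blue above 0 m and linear speed of each of tile_blue, tile_green, tile_amber, tile_brown below 0.02 m/s and angular speed of each of tile_blue, tile_green, tile_amber, tile_brown below 0.2 rad/s and distance of each of cookie_blue, cookie_green, cookie_amber, cookie_brown, cone_pack from where it was at the start of the episode below 0.02 m and ((horizontal distance between cookie_green and cone_pack between 0.034 and 0.102 m and y of tile_green in the frame of rack between 0.088 and 0.116 m) or (horizontal distance between cookie_green and cone_pack between 0.102 and 0.17 m and y of tile_green in the frame of rack between 0.02 and 0.048 m) or (horizontal distance between cookie_green and cone_pack between 0.17 and 0.238 m and y of tile_green in the frame of rack between -0.048 and -0.02 m) or (horizontal distance between cookie_green and cone_pack between 0.238 and 0.306 m and y of tile_green in the frame of rack between -0.116 and -0.088 m)) and x of tile_green in the frame of rack between -0.054 and -0.026 m and z of tile_green in the frame of rack between 0.008 and 0.016 m and x of rack in the frame of tile_green above 0 m and ((horizontal distance between cookie_amber and cone_pack between 0.034 and 0.102 m and y of tile_amber in the frame of rack between 0.088 and 0.116 m) or (horizontal distance between cookie_amber and cone_pack between 0.102 and 0.17 m and y of tile_amber in the frame of rack between 0.02 and 0.048 m) or (horizontal distance between cookie_amber and cone_pack between 0.17 and 0.238 m and y of tile_amber in the frame of rack between -0.048 and -0.02 m) or (horizontal distance between cookie_amber and cone_pack between 0.238 and 0.306 m and y of tile_amber in the frame of rack between -0.116 and -0.088 m)) and x of tile_amber in the frame of rack between -0.054 and -0.026 m and z of tile_amber in the frame of rack between 0.008 and 0.016 m and x of rack in the frame of tile_amber above 0 m and ((horizontal distance between cookie_brown and cone_pack between 0.034 and 0.102 m and y of tile_brown in the frame of rack between 0.088 and 0.116 m) or (horizontal distance between cookie_brown and cone_pack between 0.102 and 0.17 m and y of tile_brown in the frame of rack between 0.02 and 0.048 m) or (horizontal distance between cookie_brown and cone_pack between 0.17 and 0.238 m and y of tile_brown in the frame of rack between -0.048 and -0.02 m) or (horizontal distance between cookie_brown and cone_pack between 0.238 and 0.306 m and y of tile_brown in the frame of rack between -0.116 and -0.088 m)) and x of tile_brown in the frame of rack between -0.054 and -0.026 m and z of tile_brown in the frame of rack between 0.008 and 0.016 m and x of rack in the frame of tile_brown above 0 m); the robot touches nothing.
It fails at once if a tile falls or is tipped over (leans more than 0.6 rad) (angle between any of tile_blue, tile_green, tile_amber, tile_brown's own z axis and vertical above 0.6 rad).
It fails at once if a tile is dropped into the rack (faster than 0.6 m/s within 18 mm of the bay floor, a fall of about 20 mm) ((x of tile_blue in the frame of rack between -0.08 and 0 m and y of tile_blue in the frame of rack between -0.17 and 0.17 m and z of tile_blue in the frame of rack below 0.03 m and linear speed of tile_blue above 0.6 m/s) or (x of tile_green in the frame of rack between -0.08 and 0 m and y of tile_green in the frame of rack between -0.17 and 0.17 m and z of tile_green in the frame of rack below 0.03 m and linear speed of tile_green above 0.6 m/s) or (x of tile_amber in the frame of rack between -0.08 and 0 m and y of tile_amber in the frame of rack between -0.17 and 0.17 m and z of tile_amber in the frame of rack below 0.03 m and linear speed of tile_amber above 0.6 m/s) or (x of tile_brown in the frame of rack between -0.08 and 0 m and y of tile_brown in the frame of rack between -0.17 and 0.17 m and z of tile_brown in the frame of rack below 0.03 m and linear speed of tile_brown above 0.6 m/s)).
It fails at once if a cookie or the cone pack is moved more than 20 mm (distance of any of cone_pack, cookie_blue, cookie_green, cookie_amber, cookie_brown from where it was at the start of the episode above 0.02 m).
It also fails if it takes over 102 s, if anything falls off the work surface, if the arm or the gripper's body presses on something with over 40 N, if the wrist force passes 120 N, or if a joint passes its speed limit or range.

## Working session

There is one attempt and no reset: what is moved stays moved. The work goes in short steps, Python scripts to look and compute and a shell command to move; the robot and the scene stay as the last step left them, time stands still between calls to the robot, and variables do not carry over. Pictures are saved under pics/ and viewed, about 12 in all and at most 16, crops included, and the job is handed in when it is done.

```bash
mkdir -p pics
python3 - <<'E'
from rig import bot, vision
import cv2
for n in("scene","top"):
    cv2.imwrite(f"pics/{n}0.png",vision.capture(n)[:,:,::-1]); i=vision.camera_info(n); print(n,i)
print(vision.camera_info("wrist")); print(bot.read_state(), bot.grip_depth)
E
```

```text
scene {'intrinsics': array([[489.60265809,   0.        , 326.17447296],
       [  0.        , 489.60265809, 204.31063391],
       [  0.        ,   0.        ,   1.        ]]), 'dist': array([-0.14232133,  0.        ,  0.        ,  0.        ,  0.        ]), 'camera_from_world': array([[ 0.74726029,  0.66450618,  0.00579617, -0.39805942],
       [-0.38816287,  0.42938988,  0.81544707,  0.12047747],
       [ 0.5393808 , -0.61160107,  0.57880263, -1.56945348],
       [ 0.        ,  0.        ,  0.        ,  1.        ]])}
top {'intrinsics': array([[516.43323166,   0.        , 322.53737325],
       [  0.        , 516.43323166, 200.82322979],
       [  0.        ,   0.        ,   1.        ]]), 'dist': array([0.00275402, 0.        , 0.        , 0.        , 0.        ]), 'camera_from_world': array([[-2.77453289e-02, -9.99615022e-01, -6.00509008e-05,
         3.45328659e-02],
       [ 9.89352793e-01, -2.74690762e-02,  1.42921308e-01,
        -5.16175684e-01],
       [-1.42867936e-01,  3.90598718e-03,  9.89734053e-01,
        -1.00761330e+00],
       [ 0.00000000e+00,  0.00000000e+00,  0.000
[... 749 characters left out ...]
4,
        6.76890550e+01, -1.02279625e+01]), 'qvel': array([ 5.17229690e-02,  2.05720326e-04, -2.64358249e-01, -4.50518769e-02,
        7.87950616e-02, -5.73540340e-03]), 'tau': array([-5.10446553e-04, -4.40986741e+01, -1.77150249e+01,  6.35060482e-02,
        5.34101960e-02, -3.72834188e-05]), 'position': array([0.19200024, 0.59408076, 0.22165143]), 'tcp_rot': array([[-9.51472366e-01,  3.07732803e-01, -9.26237103e-04],
       [ 3.07734007e-01,  9.51470811e-01, -1.75415621e-03],
       [ 3.41476160e-04, -1.95406581e-03, -9.99998033e-01]]), 'force': array([ 0.10894208, -0.29947728, -0.29033301]), 'moment': array([-0.02341401, -0.00660243, -0.07802464]), 'opening': 1.0002156235445285} -0.0187
```

View pics/scene0.png

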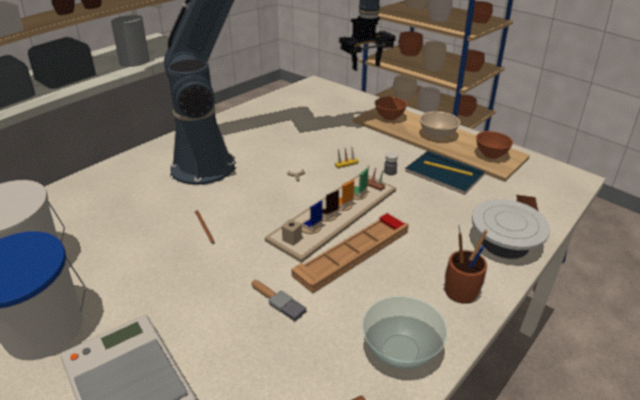

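View pics/top0.png

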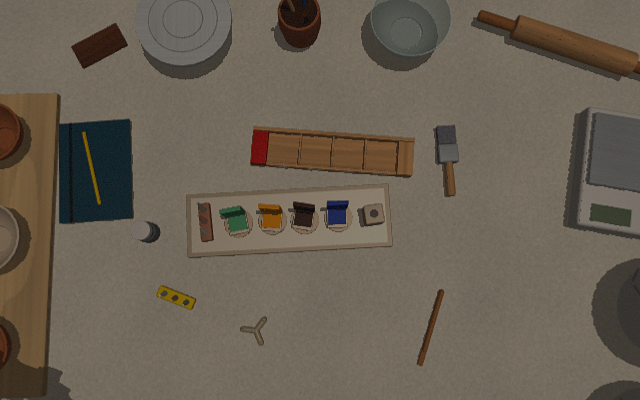

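Row, from the left in the top view: cone pack (205,222), then green, amber, brown and blue, with the kiln post at (372,214). The rack's red end is at (260,147). I'll zoom in for yaw and foot direction.

```bash
cat > h.py <<'E'
import numpy as np, cv2
from rig import bot, vision
def cam(n):
    i=vision.camera_info(n)
    if n=="wrist":
        s=bot.read_state(); T=np.eye(4); T[:3,:3]=s['tcp_rot']; T[:3,3]=s['position']; wc=T@i['mount']
    else: wc=np.linalg.inv(i['camera_from_world'])
    return i['intrinsics'],i['dist'],wc
def ray(c,px,z):
    K,d,wc=c
    u=cv2.undistortPoints(np.array(px,float).reshape(-1,1,2),K,d)[:,0]
    v=np.c_[u[:,0],-u[:,1],-np.ones(len(u))]@wc[:3,:3].T; o=wc[:3,3]
    return (o+v*((z-o[2])/v[:,2])[:,None])[:,:2]
def proj(c,P):
    K,d,wc=c; P=np.atleast_2d(P); q=np.c_[P,np.ones(len(P))]@np.linalg.inv(wc).T
    r=cv2.projectPoints(q[:,:3]*[1,-1,-1],np.zeros(3),np.zeros(3),K,d)[0][:,0]; return r
E
python3 - <<'E'
import cv2
from h import *
im=cv2.imread("pics/top0.png")[115:265,175:425]
cv2.imwrite("pics/topc.png",cv2.convertScaleAbs(cv2.resize(im,None,fx=3.2,fy=3.2,interpolation=cv2.INTER_CUBIC),alpha=1.6))
c=cam("top"); print(c[2][:3,3])
print(ray(c,[[205,222],[372,214]],.015), ray(c,[[252,128],[414,139]],.02))
E
```

```text
[0.36768235 0.02427643 1.07104377]
[[ 0.48289741  0.26261618]
 [ 0.48990193 -0.08090743]] [[ 0.67787947  0.16383343]
 [ 0.64472663 -0.17478091]]
```

View pics/topc.png

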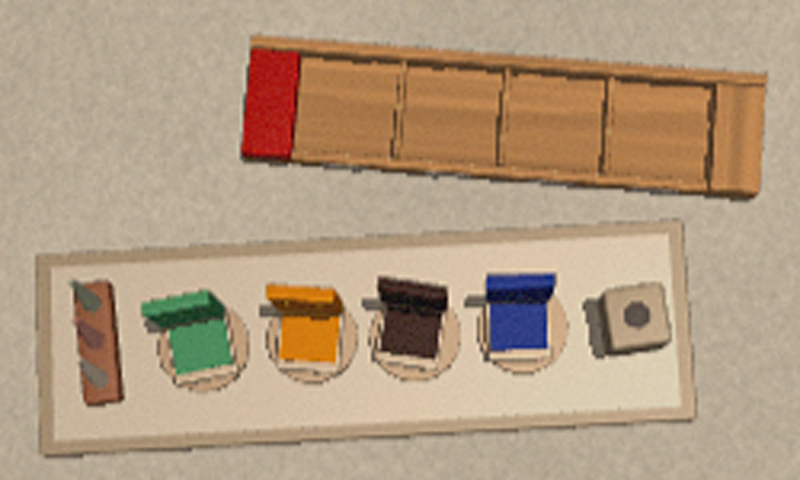

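All feet point towards the robot, as does the rack's front, so the firing order from the red end is green, amber, brown, blue. Next I take an overview with the wrist camera, jaws along world x.

```bash
python3 -m jog '[[[-508,-376,-30],[0,0,72],0],[[-508,-376,-30],[0,0,72],0],[[-508,-376,-30],[0,0,72],0],[[-508,-376,-30],[0,0,72],0],[[-508,-376,-30],[0,0,72],0],[[-508,-376,-30],[0,0,72],0],[[-508,-376,-30],[0,0,72],0],[[-508,-376,-30],[0,0,72],0],[[-508,-376,-30],[0,0,72],0],[[-508,-376,-30],[0,0,72],0],[[-508,-376,-30],[0,0,72],0],[[-508,-376,-30],[0,0,72],0]]'
```

```text
time_s: 1.1
position: [0.4833, 0.1865, 0.2461]
tcp_rot: [[-0.001, 1.0, -0.001], [1.0, 0.001, 0.0], [0.0, -0.001, -1.0]]
force: [0.5, 1.0, -0.1]
opening: 1.004
```

```bash
python3 -m jog '[[[-100,50,0],[0,0,0],0],[[-100,50,0],[0,0,0],0],[[-100,50,0],[0,0,0],0],[[-100,50,0],[0,0,0],0],[[-100,50,0],[0,0,0],0]]'
python3 - <<'E'
from h import *
c=cam("wrist"); im=vision.capture("wrist")[:,:,::-1]
np.savez("w0.npz",K=c[0],d=c[1],wc=c[2]); cv2.imwrite("pics/w0.png",im)
E
```

```text
time_s: 1.52
position: [0.5333, 0.087, 0.2457]
tcp_rot: [[0.002, 1.0, -0.001], [1.0, -0.002, 0.0], [0.0, -0.001, -1.0]]
force: [-0.2, -0.0, -0.5]
opening: 0.996
```

View pics/w0.png

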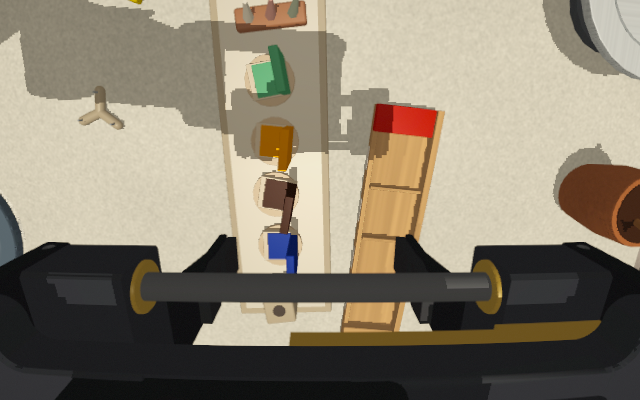

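The wrist view shows green (268,75), amber (276,143) and brown (280,200) clearly, and blue (280,250) partly. I'll zoom in to read the tile corners.

Run:
```python
from h import *
a=cv2.imread("pics/w0.png")[35:180,235:315]; b=cv2.imread("pics/w0.png")[165:310,235:315]
f=lambda m:cv2.convertScaleAbs(cv2.resize(m,None,fx=4,fy=4,interpolation=cv2.INTER_CUBIC),alpha=1.3)
cv2.imwrite("pics/w0c.png",np.hstack([f(a),f(b)]))
c=cam("top")
P={'green':[(175,373),(234,362),(142,302),(210,291)],'amber':[(279,360),(338,364),(269,284),(335,292)],'brown':[(381,352),(438,359),(379,276),(447,285)],'blue':[(488,352),(549,350),(486,275),(555,273)]}
def est(f,w):
    # foot front edge(z .029) left,right ; wall top back edge left,right
    for p,off,nm in((f,.022,'foot'),(w,-.022,'wall')):
        d=p[0]-p[1]; n=np.array([d[1],-d[0]])/np.linalg.norm(d); yaw=np.degrees(np.arctan2(n[1],n[0]))
        o=p.mean(0)+n*off; print(nm,'origin',o.round(4),'wallmid',(o+n*.018).round(4),'yaw',yaw.round(1),'w',np.linalg.norm(d).round(4))
for k,v in P.items():
    v=np.array(v)/3.2+[175,115]; print(k); est(ray(c,v[:2],.029),ray(c,v[2:],.099))
# rack: outer corners
r=np.array([(252,37),(767,73),(242,158),(757,198)])/3.2+[175,115]
print(ray(c,r[:2],.03),ray(c,r[2:],.018))
pt=np.array([(405,62),(398,158),(508,71),(502,166),(612,79),(604,174),(299,55),(712,85)])/3.2+[175,115]
print(ray(c,pt,.024))
```

```text
green
foot origin [0.4853 0.1943] wallmid [0.503  0.1971] yaw 9.0 w 0.0378
wall origin [0.478  0.1934] wallmid [0.4958 0.1958] yaw 7.7 w 0.0407
amber
foot origin [0.4871 0.123 ] wallmid [0.505  0.1213] yaw -5.5 w 0.0374
wall origin [0.481  0.1249] wallmid [0.4988 0.1222] yaw -8.6 w 0.0395
brown
foot origin [0.4893 0.0579] wallmid [0.5071 0.0552] yaw -8.6 w 0.0364
wall origin [0.4837 0.0592] wallmid [0.5015 0.0563] yaw -9.2 w 0.0408
blue
foot origin [ 0.4905 -0.0077] wallmid [ 0.5085 -0.0076] yaw 0.3 w 0.0386
wall origin [ 0.4856 -0.0083] wallmid [ 0.5036 -0.0083] yaw 0.1 w 0.041
[[ 0.67791103  0.15884215]
 [ 0.644579   -0.17444531]] [[ 0.60046045  0.1676083 ]
 [ 0.56472701 -0.16583021]]
[[ 0.66011076  0.0600175 ]
 [ 0.59633745  0.06594668]
 [ 0.65221105 -0.00695097]
 [ 0.5891957  -0.00112744]
 [ 0.6449719  -0.07448821]
 [ 0.58209847 -0.06681429]
 [ 0.66672928  0.12906525]
 [ 0.63914895 -0.13938627]]
```

View pics/w0c.png

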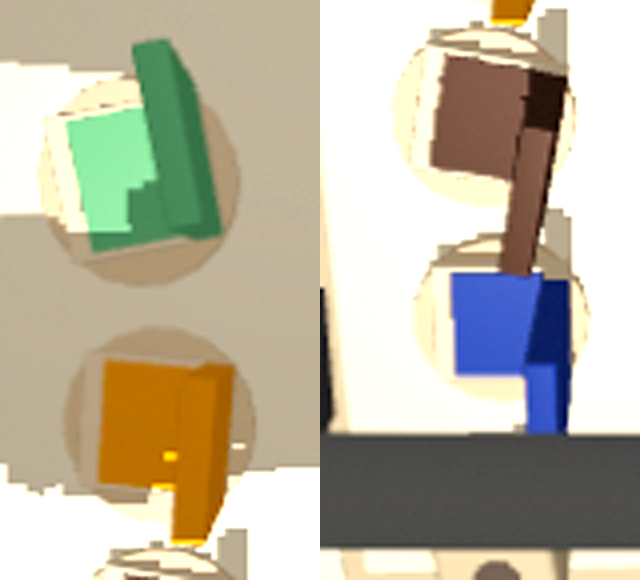

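Run:
```python
from h import *
z=np.load("w0.npz"); c=(z['K'],z['d'],z['wc'])
for n,p,s,yaw in (('green',[(132,45),(168,38)],-1,8),('amber',[(172,541),(206,541)],1,-8),('brown',[(500-320,273+520),(530-320,273+520)],1,-9)):
    q=ray(c,np.array(p)/4+[235,35],.099); y=np.radians(yaw); t=np.array([-np.sin(y),np.cos(y)])
    print(n,q.round(4).tolist(),'wallmid',(q.mean(0)+s*.02*t).round(4))
# rack partitions/corners in wrist
print(ray(c,[(376,104),(445,111)],.026), ray(c,[(369,184),(421,190),(362,234),(413,240)],.024))
```

```text
green [[0.4919, 0.2169], [0.4999, 0.2183]] wallmid [0.4987 0.1978]
amber [[0.4973, 0.105], [0.5056, 0.105]] wallmid [0.5042 0.1248]
brown [[0.4971, 0.0392], [0.5048, 0.0392]] wallmid [0.5041 0.059 ]
[[0.60292587 0.16786294]
 [0.68362881 0.16075376]] [[ 0.59909222  0.07351546]
 [ 0.66405862  0.06589981]
 [ 0.59306235  0.00777327]
 [ 0.65973939 -0.00089032]]
```

Wrist and top agree to about 3–5 mm. I'll use the wrist values, since that camera is tied to the robot. First pick is green: wall at (0.4985, 0.1975), yaw 8°.

```bash
python3 -m jog '[[[110,-35,60],[0,0,-8],0],[[110,-35,60],[0,0,-8],0],[[110,-35,100],[0,0,-8],0],[[110,-35,110],[0,0,-8],0],[[110,-35,110],[0,0,-8],0],[[110,-35,110],[0,0,-8],0],[[110,-35,130],[0,0,-8],0],[[110,-35,150],[0,0,-8],0],[[110,-35,170],[0,0,-8],0],[[110,-35,185],[0,0,-8],0],[[110,-35,195],[0,0,-8],0],[[110,-35,195],[0,0,-8],0]]'
python3 - <<'E'
from h import *
a=vision.capture("wrist")[:,:,::-1]; b=vision.capture("scene")[:,:,::-1]
b=cv2.resize(b[130:270,250:450],(560,392)); cv2.imwrite("pics/g1.png",np.hstack([a[150:350,200:440].repeat(2,0)[:392],b]))
E
```

```text
time_s: 2.57
position: [0.4983, 0.198, 0.0513]
tcp_rot: [[-0.14, 0.99, 0.0], [0.99, 0.14, -0.0], [-0.0, 0.0, -1.0]]
force: [0.6, 0.6, 0.2]
opening: 0.999
```

View pics/g1.png

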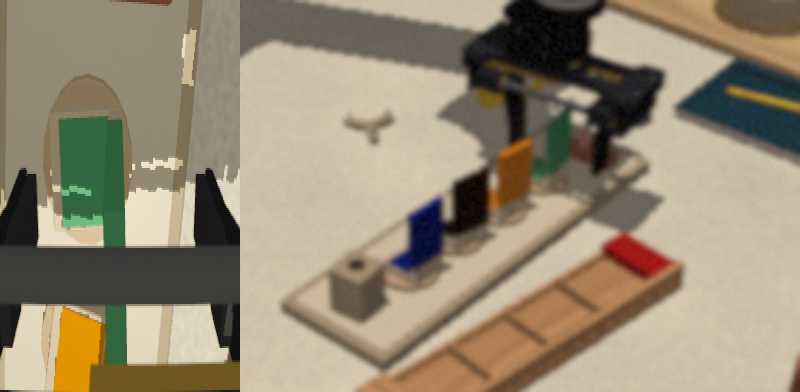

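The tile wall (crop x≈115) sits midway between the fingers. Closing.

```bash
python3 -m jog '[[[0,0,0],[0,0,0],0.6],[[0,0,0],[0,0,0],0.8],[[0,0,0],[0,0,0],0.84],[[0,0,0],[0,0,0],0.88],[[0,0,0],[0,0,0],0.92],[[0,0,0],[0,0,0],1],[[0,0,0],[0,0,0],1],[[0,0,0],[0,0,0],1],[[0,0,0],[0,0,0],1],[[0,0,-10],[0,0,0],1],[[0,0,-40],[0,0,0],1],[[0,0,-75],[0,0,0],1]]'
```

```text
time_s: 3.67
position: [0.496, 0.198, 0.1257]
tcp_rot: [[-0.14, 0.99, -0.006], [0.99, 0.14, -0.001], [-0.0, -0.006, -1.0]]
force: [1.3, 0.9, -0.3]
opening: 0.174
```

```bash
python3 -m jog '[[[0,0,-75],[0,0,0],1],[[0,0,-75],[0,0,0],1]]'
python3 - <<'E'
from h import *
a=vision.capture("wrist")[:,:,::-1]; b=vision.capture("scene")[:,:,::-1]
b=cv2.resize(b[100:240,250:450],(560,392)); cv2.imwrite("pics/g2.png",np.hstack([a[150:350,200:440].repeat(2,0)[:392],b]))
E
```

```text
time_s: 3.83
position: [0.498, 0.1985, 0.2043]
tcp_rot: [[-0.141, 0.99, 0.002], [0.99, 0.141, 0.0], [0.0, 0.002, -1.0]]
force: [0.9, -0.3, -0.5]
opening: 0.039
```

View pics/g2.png

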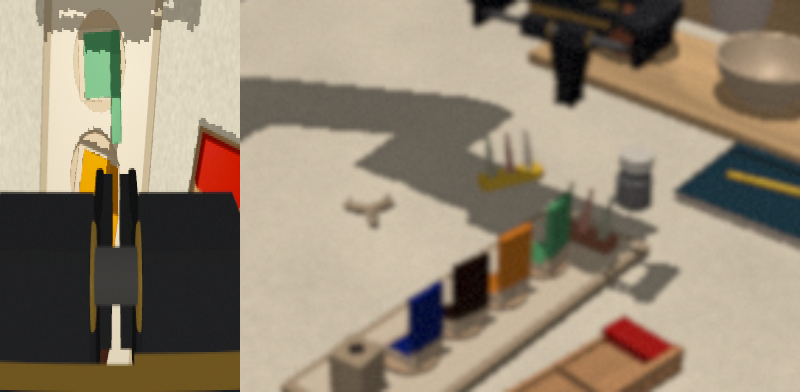

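The fingers are slow, at about 1.2 s for full travel, and I lifted before they closed; the tile is undisturbed. Reopening halfway, going down again and closing for longer.

```bash
python3 -m jog '[[[0,0,40],[0,0,0],0.45],[[0,0,65],[0,0,0],0.45],[[0,0,65],[0,0,0],0.45],[[0,0,65],[0,0,0],0.45],[[0,0,65],[0,0,0],0.45],[[0,0,65],[0,0,0],0.45],[[0,0,65],[0,0,0],0.45],[[0,0,90],[0,0,0],0.45],[[0,0,120],[0,0,0],0.45],[[0,0,145],[0,0,0],0.45],[[0,0,154],[0,0,0],0.45],[[0,0,154],[0,0,0],0.45]]'
python3 -m jog '[[[0,0,0],[0,0,0],1],[[0,0,0],[0,0,0],1],[[0,0,0],[0,0,0],1],[[0,0,0],[0,0,0],1],[[0,0,0],[0,0,0],1],[[0,0,0],[0,0,0],1],[[0,0,0],[0,0,0],1],[[0,0,0],[0,0,0],1],[[0,0,0],[0,0,0],1],[[0,0,0],[0,0,0],1]]'
```

```text
time_s: 4.93
position: [0.4967, 0.1982, 0.0459]
tcp_rot: [[-0.14, 0.99, -0.004], [0.99, 0.14, -0.001], [-0.0, -0.004, -1.0]]
force: [-0.8, -0.2, 1.0]
opening: 0.548
time_s: 5.77
position: [0.498, 0.1985, 0.0476]
tcp_rot: [[-0.14, 0.99, 0.0], [0.99, 0.14, 0.0], [0.0, 0.0, -1.0]]
force: [0.1, 0.5, 4.4]
opening: 0.091
```

Gripped, opening 7.9 mm. Lifting and going over the rack for a close look at it.

```bash
python3 -m jog '[[[0,0,-15],[0,0,0],1],[[0,0,-50],[0,0,0],1],[[0,0,-90],[0,0,0],1],[[-20,10,-130],[0,0,2],1],[[-60,30,-152],[0,0,6],1],[[-100,52,-152],[0,0,13.9],1],[[-138,72,-152],[0,0,13.9],1],[[-175,92,-152],[0,0,13.9],1],[[-205,108,-152],[0,0,13.9],1],[[-216,113,-152],[0,0,13.9],1],[[-216,113,-152],[0,0,13.9],1],[[-216,113,-152],[0,0,13.9],1]]'
python3 - <<'E'
from h import *
c=cam("wrist"); im=vision.capture("wrist")[:,:,::-1]
np.savez("w1.npz",K=c[0],d=c[1],wc=c[2]); cv2.imwrite("pics/w1.png",cv2.resize(im[0:340,150:500],None,fx=1.75,fy=1.75,interpolation=cv2.INTER_CUBIC))
cv2.imwrite("pics/w1f.png",im)
print(bot.read_state()['opening'])
E
```

```text
time_s: 6.77
position: [0.6398, -0.0007, 0.1981]
tcp_rot: [[0.104, 0.995, -0.002], [0.995, -0.104, 0.001], [0.0, -0.002, -1.0]]
force: [0.0, 0.8, -1.0]
opening: 0.09
0.09304121357527441
```

View pics/w1.png

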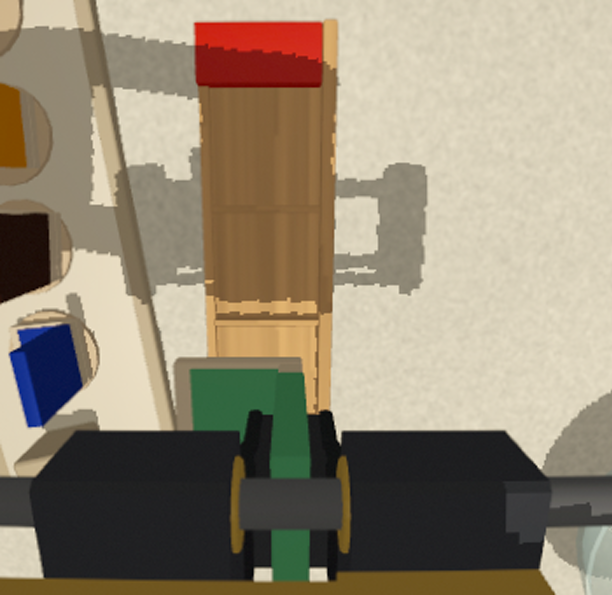

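The green tile hangs square in the jaws. Partitions 1 and 2 are at crop rows ≈208 and 320, and the red block's inner edge is at row 86. I'll measure the rack from these.

Run:
```python
from h import *
z=np.load("w1.npz"); c=(z['K'],z['d'],z['wc'])
f=lambda p,h:ray(c,np.array(p)/1.75+[150,0],h).round(4)
print('red corners',f([(195,22),(322,22),(197,86),(322,86)],.026).tolist())
print('part1',f([(209,208),(320,208)],.024).tolist(),'part2',f([(216,320),(318,320)],.024).tolist())
print('back rail outer top',f([(337,20),(333,300)],.030).tolist(), 'lip outer', f([(199,100),(205,290)],.018).tolist())
```

```text
red corners [[0.6065, 0.168], [0.6745, 0.1606], [0.6031, 0.1356], [0.6715, 0.1282]]
part1 [[0.6004, 0.0696], [0.6645, 0.0628]] part2 [[0.5952, 0.0031], [0.6573, -0.0034]]
back rail outer top [[0.6822, 0.1597], [0.6671, 0.0092]] lip outer [[0.6021, 0.1295], [0.5901, 0.0212]]
```

```bash
python3 -m jog '[[[40,4,20],[0,0,0],1],[[75,4,50],[0,0,0],1],[[100,4,80],[0,0,0],1],[[100,4,98],[0,0,0],1],[[100,4,98],[0,0,0],1],[[100,4,115],[0,0,0],1],[[100,4,130],[0,0,0],1],[[100,4,140],[0,0,0],1],[[100,4,147],[0,0,0],1],[[100,4,152],[0,0,0],1],[[100,4,155],[0,0,0],1],[[100,4,155],[0,0,0],1]]'
```

```text
time_s: 7.82
position: [0.6541, 0.0994, 0.0443]
tcp_rot: [[0.102, 0.995, -0.0], [0.995, -0.102, -0.0], [-0.0, -0.0, -1.0]]
force: [-0.3, -0.0, -0.9]
opening: 0.087
```

```bash
python3 -m jog '[[[0,0,2],[0,0,0],1],[[0,0,4],[0,0,0],1],[[0,0,5],[0,0,0],1],[[0,0,5],[0,0,0],1]]'
```

```text
time_s: 8.15
position: [0.6541, 0.0995, 0.0393]
tcp_rot: [[0.102, 0.995, -0.0], [0.995, -0.102, -0.0], [-0.0, -0.0, -1.0]]
force: [-0.8, -1.2, -0.8]
opening: 0.089
```

```bash
python3 -m jog '[[[0,0,1],[0,0,0],1],[[0,0,1],[0,0,0],1]]'; python3 -m jog '[[[0,0,0],[0,0,0],0.85],[[0,0,0],[0,0,0],0.7],[[0,0,0],[0,0,0],0.5],[[0,0,0],[0,0,0],0.5],[[0,0,0],[0,0,0],0.5],[[0,0,0],[0,0,0],0.5],[[0,0,0],[0,0,0],0.5],[[0,0,-30],[0,0,0],0.5],[[0,0,-65],[0,0,0],0.5],[[0,0,-105],[0,0,0],0.5],[[0,0,-110],[0,0,0],0.5],[[0,0,-110],[0,0,0],0.5]]'
python3 - <<'E'
from h import *
b=vision.capture("scene")[:,:,::-1]
cv2.imwrite("pics/g3.png",cv2.resize(b[150:300,260:460],(800,600)))
E
```

```text
time_s: 8.32
position: [0.6544, 0.0995, 0.0387]
tcp_rot: [[0.101, 0.995, 0.001], [0.995, -0.101, 0.0], [0.0, 0.001, -1.0]]
force: [-0.5, 0.6, 1.1]
opening: 0.091
time_s: 9.32
position: [0.6569, 0.0996, 0.1524]
tcp_rot: [[0.101, 0.995, 0.008], [0.995, -0.101, -0.0], [0.001, 0.008, -1.0]]
force: [-0.1, 0.1, -0.1]
opening: 0.501
```

View pics/g3.png

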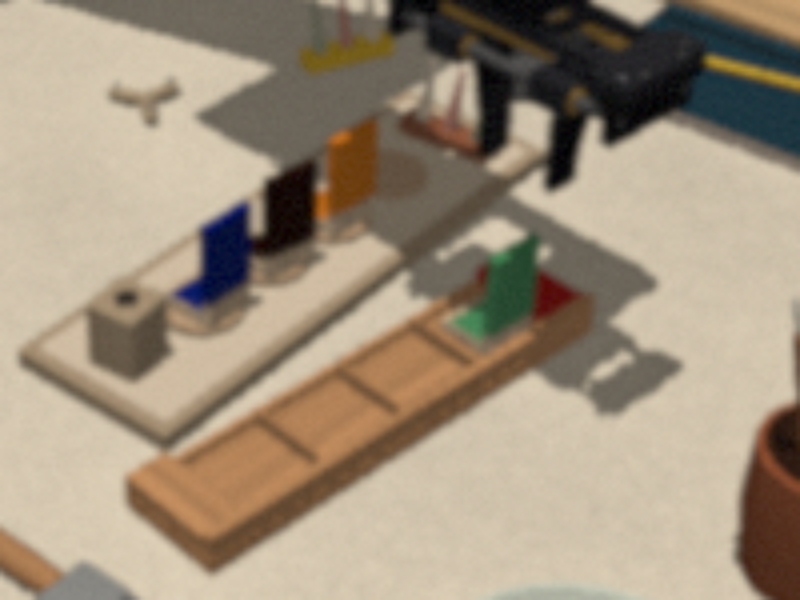

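Green stands upright in bay 1, its cookie in place. Amber next.

```bash
python3 -m jog '[[[2,-40,0],[0,0,2],0.5],[[5,-80,0],[0,0,2],0.5],[[9,-120,0],[0,0,2],0.5],[[9,-153,0],[0,0,2],0.5],[[9,-153,0],[0,0,2],0.5],[[9,-153,0],[0,0,2],0.5],[[9,-153,25],[0,0,2],0.5],[[9,-153,55],[0,0,2],0.5],[[9,-153,80],[0,0,2],0.5],[[9,-153,95],[0,0,2],0.5],[[9,-153,101],[0,0,2],0.5],[[9,-153,101],[0,0,2],0.5]]'
python3 - <<'E'
from h import *
a=vision.capture("wrist")[:,:,::-1]; b=vision.capture("scene")[:,:,::-1]
b=cv2.resize(b[130:270,250:450],(560,392)); cv2.imwrite("pics/a1.png",np.hstack([a[150:350,200:440].repeat(2,0)[:392],b]))
E
```

```text
time_s: 10.37
position: [0.5027, 0.1237, 0.045]
tcp_rot: [[0.137, 0.991, -0.003], [0.991, -0.137, -0.0], [-0.001, -0.003, -1.0]]
force: [-0.4, 0.4, -0.4]
opening: 0.498
```

View pics/a1.png

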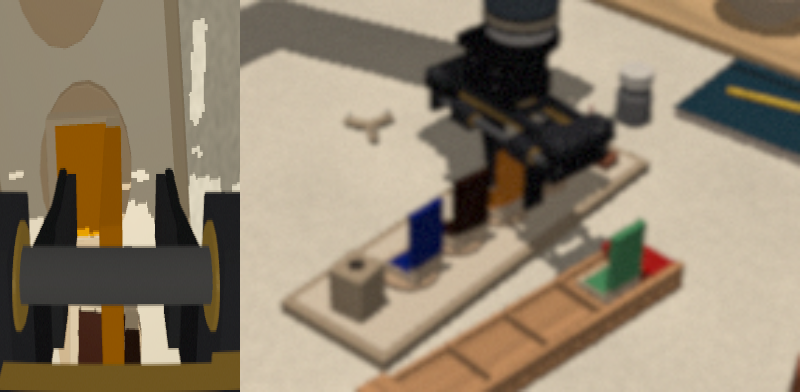

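The wall is about 2 mm towards −x of the jaw centre. I'll shift −2 mm and close.

```bash
python3 -m jog '[[[0,-2,0],[0,0,0],0.5],[[0,-2,0],[0,0,0],1],[[0,-2,0],[0,0,0],1],[[0,-2,0],[0,0,0],1],[[0,-2,0],[0,0,0],1],[[0,-2,0],[0,0,0],1],[[0,-2,0],[0,0,0],1],[[0,-2,0],[0,0,0],1],[[0,-2,0],[0,0,0],1],[[0,-2,0],[0,0,0],1],[[0,-2,0],[0,0,0],1]]'
```

```text
time_s: 11.38
position: [0.501, 0.1243, 0.0474]
tcp_rot: [[0.136, 0.991, 0.0], [0.991, -0.136, 0.0], [0.0, 0.0, -1.0]]
force: [0.2, -0.2, 1.5]
opening: 0.089
```

```bash
python3 -m jog '[[[0,0,-15],[0,0,0],1],[[0,0,-50],[0,0,0],1],[[0,0,-90],[0,0,0],1],[[-5,10,-105],[0,0,0],1],[[-20,45,-105],[0,0,-1.9],1],[[-38,82,-105],[0,0,-1.9],1],[[-55,118,-105],[0,0,-1.9],1],[[-70,150,-105],[0,0,-1.9],1],[[-73,157,-105],[0,0,-1.9],1],[[-73,157,-105],[0,0,-1.9],1],[[-73,157,-75],[0,0,-1.9],1],[[-73,157,-50],[0,0,-1.9],1]]'
```

```text
time_s: 12.38
position: [0.6456, 0.0313, 0.0971]
tcp_rot: [[0.103, 0.995, 0.0], [0.995, -0.103, 0.0], [0.0, 0.0, -1.0]]
force: [-0.4, 0.2, -1.5]
opening: 0.093
```

```bash
python3 -m jog '[[[0,1,15],[0,0,0],1],[[0,1,30],[0,0,0],1],[[0,1,40],[0,0,0],1],[[0,1,47],[0,0,0],1],[[0,1,52],[0,0,0],1],[[0,1,55],[0,0,0],1],[[0,1,57],[0,0,0],1],[[0,1,58],[0,0,0],1],[[0,1,59],[0,0,0],1],[[0,1,59],[0,0,0],1]]'; python3 -m jog '[[[0,0,0],[0,0,0],0.85],[[0,0,0],[0,0,0],0.7],[[0,0,0],[0,0,0],0.5],[[0,0,0],[0,0,0],0.5],[[0,0,0],[0,0,0],0.5],[[0,0,0],[0,0,0],0.5],[[0,0,0],[0,0,0],0.5],[[0,0,-30],[0,0,0],0.5],[[0,0,-65],[0,0,0],0.5],[[0,0,-105],[0,0,0],0.5],[[0,0,-110],[0,0,0],0.5],[[0,0,-110],[0,0,0],0.5]]'
```

```text
time_s: 13.22
position: [0.6478, 0.0304, 0.0387]
tcp_rot: [[0.103, 0.995, 0.001], [0.995, -0.103, -0.0], [-0.0, 0.001, -1.0]]
force: [-0.3, 0.2, -1.5]
opening: 0.09
time_s: 14.22
position: [0.6501, 0.0303, 0.1521]
tcp_rot: [[0.103, 0.995, 0.008], [0.995, -0.103, -0.001], [-0.0, 0.008, -1.0]]
force: [0.7, 0.5, 0.3]
opening: 0.5
```

```bash
python3 -m jog '[[[2,-40,0],[0,0,3],0.5],[[5,-80,0],[0,0,3],0.5],[[13,-120,0],[0,0,3],0.5],[[13,-146,0],[0,0,3],0.5],[[13,-146,0],[0,0,3],0.5],[[13,-146,0],[0,0,3],0.5],[[13,-146,25],[0,0,3],0.5],[[13,-146,55],[0,0,3],0.5],[[13,-146,80],[0,0,3],0.5],[[13,-146,95],[0,0,3],0.5],[[13,-146,101],[0,0,3],0.5],[[13,-146,101],[0,0,3],0.5]]'
python3 - <<'E'
from h import *
a=vision.capture("wrist")[:,:,::-1]; b=vision.capture("scene")[:,:,::-1]
b=cv2.resize(b[130:270,250:450],(560,392)); cv2.imwrite("pics/b1.png",np.hstack([a[150:350,200:440].repeat(2,0)[:392],b]))
E
```

```text
time_s: 15.22
position: [0.5038, 0.0582, 0.0452]
tcp_rot: [[0.156, 0.988, -0.003], [0.988, -0.156, 0.0], [-0.0, -0.003, -1.0]]
force: [-0.4, -0.3, 0.2]
opening: 0.498
```

View pics/b1.png

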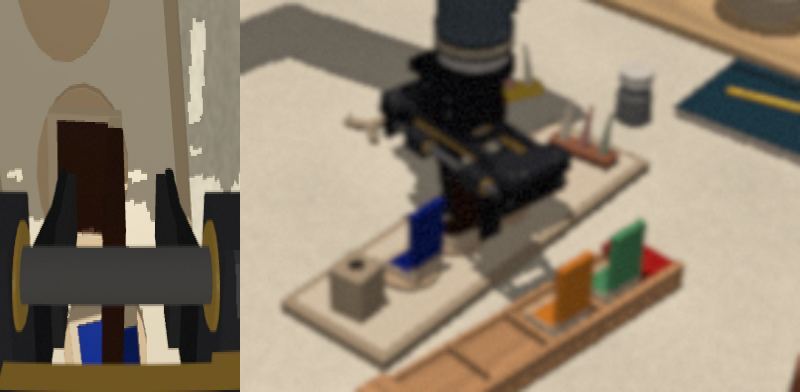

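Amber is placed, and brown is centred in the jaws to about 1 mm. Closing.

```bash
python3 -m jog '[[[0,-1,0],[0,0,0],0.5],[[0,-1,0],[0,0,0],1],[[0,-1,0],[0,0,0],1],[[0,-1,0],[0,0,0],1],[[0,-1,0],[0,0,0],1],[[0,-1,0],[0,0,0],1],[[0,-1,0],[0,0,0],1],[[0,-1,0],[0,0,0],1],[[0,-1,0],[0,0,0],1],[[0,-1,0],[0,0,0],1],[[0,-1,0],[0,0,0],1]]'; python3 -m jog '[[[0,0,-15],[0,0,0],1],[[0,0,-50],[0,0,0],1],[[0,0,-90],[0,0,0],1],[[-5,10,-105],[0,0,0],1],[[-20,45,-105],[0,0,-3],1],[[-38,82,-105],[0,0,-3],1],[[-55,118,-105],[0,0,-3],1],[[-70,145,-105],[0,0,-3],1],[[-73,150,-105],[0,0,-3],1],[[-73,150,-105],[0,0,-3],1],[[-73,150,-75],[0,0,-3],1],[[-73,150,-50],[0,0,-3],1]]'
```

```text
time_s: 16.23
position: [0.5027, 0.0586, 0.0474]
tcp_rot: [[0.155, 0.988, 0.0], [0.988, -0.155, -0.0], [-0.0, 0.0, -1.0]]
force: [-0.2, -0.2, 2.7]
opening: 0.09
time_s: 17.23
position: [0.6386, -0.0359, 0.0972]
tcp_rot: [[0.103, 0.995, 0.0], [0.995, -0.103, 0.0], [0.0, 0.0, -1.0]]
force: [-0.3, 0.6, -0.0]
opening: 0.09
```

```bash
python3 -m jog '[[[0,0,15],[0,0,0],1],[[0,0,30],[0,0,0],1],[[0,0,40],[0,0,0],1],[[0,0,47],[0,0,0],1],[[0,0,52],[0,0,0],1],[[0,0,55],[0,0,0],1],[[0,0,57],[0,0,0],1],[[0,0,58],[0,0,0],1],[[0,0,59],[0,0,0],1],[[0,0,59],[0,0,0],1]]'; python3 -m jog '[[[0,0,0],[0,0,0],0.85],[[0,0,0],[0,0,0],0.7],[[0,0,0],[0,0,0],0.5],[[0,0,0],[0,0,0],0.5],[[0,0,0],[0,0,0],0.5],[[0,0,0],[0,0,0],0.5],[[0,0,0],[0,0,0],0.5],[[0,0,-30],[0,0,0],0.5],[[0,0,-65],[0,0,0],0.5],[[0,0,-105],[0,0,0],0.5],[[0,0,-110],[0,0,0],0.5],[[0,0,-110],[0,0,0],0.5]]'
```

```text
time_s: 18.07
position: [0.6398, -0.0368, 0.0387]
tcp_rot: [[0.103, 0.995, 0.001], [0.995, -0.103, -0.0], [-0.0, 0.001, -1.0]]
force: [-0.2, 0.4, -1.0]
opening: 0.091
time_s: 19.07
position: [0.642, -0.0372, 0.152]
tcp_rot: [[0.103, 0.995, 0.008], [0.995, -0.103, -0.002], [-0.001, 0.008, -1.0]]
force: [-0.3, -0.2, -0.2]
opening: 0.499
```

```bash
python3 -m jog '[[[2,-40,0],[0,0,-5.9],0.5],[[5,-80,0],[0,0,-5.9],0.5],[[17,-115,0],[0,0,-5.9],0.5],[[17,-137,0],[0,0,-5.9],0.5],[[17,-137,0],[0,0,-5.9],0.5],[[17,-137,0],[0,0,-5.9],0.5],[[17,-137,25],[0,0,-5.9],0.5],[[17,-137,55],[0,0,-5.9],0.5],[[17,-137,80],[0,0,-5.9],0.5],[[17,-137,95],[0,0,-5.9],0.5],[[17,-137,101],[0,0,-5.9],0.5],[[17,-137,101],[0,0,-5.9],0.5]]'
python3 - <<'E'
from h import *
a=vision.capture("wrist")[:,:,::-1]; b=vision.capture("scene")[:,:,::-1]
b=cv2.resize(b[130:270,250:450],(560,392)); cv2.imwrite("pics/l1.png",np.hstack([a[150:350,200:440].repeat(2,0)[:392],b]))
E
```

```text
time_s: 20.07
position: [0.5051, -0.0059, 0.0452]
tcp_rot: [[0.001, 1.0, -0.003], [1.0, -0.001, 0.001], [0.001, -0.003, -1.0]]
force: [0.5, 1.0, 0.0]
opening: 0.499
```

View pics/l1.png

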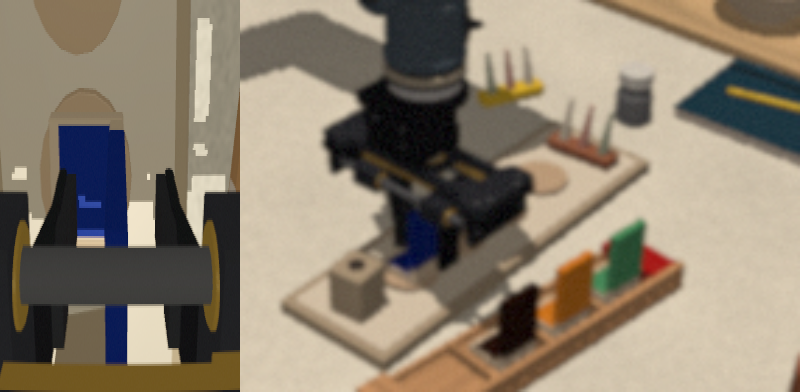

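Blue is centred too. Closing and carrying it over.

```bash
python3 -m jog '[[[0,0,0],[0,0,0],0.5],[[0,0,0],[0,0,0],1],[[0,0,0],[0,0,0],1],[[0,0,0],[0,0,0],1],[[0,0,0],[0,0,0],1],[[0,0,0],[0,0,0],1],[[0,0,0],[0,0,0],1],[[0,0,0],[0,0,0],1],[[0,0,0],[0,0,0],1],[[0,0,0],[0,0,0],1],[[0,0,0],[0,0,0],1]]'; python3 -m jog '[[[0,0,-15],[0,0,0],1],[[0,0,-50],[0,0,0],1],[[0,0,-90],[0,0,0],1],[[-5,10,-105],[0,0,0],1],[[-27,38,-105],[0,0,3],1],[[-50,67,-105],[0,0,5.9],1],[[-73,97,-105],[0,0,5.9],1],[[-93,123,-105],[0,0,5.9],1],[[-98,128,-105],[0,0,5.9],1],[[-98,128,-105],[0,0,5.9],1],[[-98,128,-75],[0,0,5.9],1],[[-98,128,-50],[0,0,5.9],1]]'
```

```text
time_s: 21.08
position: [0.5051, -0.0057, 0.0474]
tcp_rot: [[0.0, 1.0, 0.0], [1.0, -0.0, -0.0], [-0.0, 0.0, -1.0]]
force: [-0.0, 1.0, 2.5]
opening: 0.087
time_s: 22.08
position: [0.632, -0.1029, 0.0971]
tcp_rot: [[0.103, 0.995, 0.0], [0.995, -0.103, 0.0], [0.0, 0.0, -1.0]]
force: [0.0, -0.9, -1.3]
opening: 0.092
```

```bash
python3 -m jog '[[[0,0,15],[0,0,0],1],[[0,0,30],[0,0,0],1],[[0,0,40],[0,0,0],1],[[0,0,47],[0,0,0],1],[[0,0,52],[0,0,0],1],[[0,0,55],[0,0,0],1],[[0,0,57],[0,0,0],1],[[0,0,58],[0,0,0],1],[[0,0,59],[0,0,0],1],[[0,0,59],[0,0,0],1]]'; python3 -m jog '[[[0,0,0],[0,0,0],0.85],[[0,0,0],[0,0,0],0.7],[[0,0,0],[0,0,0],0.5],[[0,0,0],[0,0,0],0.5],[[0,0,0],[0,0,0],0.5],[[0,0,0],[0,0,0],0.5],[[0,0,0],[0,0,0],0.5],[[0,0,-30],[0,0,0],0.5],[[0,0,-65],[0,0,0],0.5],[[0,0,-105],[0,0,0],0.5],[[0,0,-140],[0,0,0],0.5],[[0,0,-150],[0,0,0],0.5]]'
python3 -m jog '[[[-40,0,-20],[0,0,0],0.5],[[-80,0,-20],[0,0,0],0.5],[[-120,0,-20],[0,0,0],0.5],[[-160,0,-20],[0,0,0],0.5],[[-200,0,-20],[0,0,0],0.5],[[-240,0,-20],[0,0,0],0.5],[[-240,0,-20],[0,0,0],0.5],[[-240,0,-20],[0,0,0],0.5]]'
python3 - <<'E'
from h import *
b=vision.capture("top")[:,:,::-1]; cv2.imwrite("pics/topf.png",b)
cv2.imwrite("pics/topfc.png",cv2.convertScaleAbs(cv2.resize(b[115:265,175:425],None,fx=3.2,fy=3.2,interpolation=cv2.INTER_CUBIC),alpha=1.6))
E
```

```text
time_s: 22.92
position: [0.6332, -0.1038, 0.0387]
tcp_rot: [[0.103, 0.995, 0.001], [0.995, -0.103, -0.0], [-0.0, 0.001, -1.0]]
force: [0.5, -0.7, -1.1]
opening: 0.085
time_s: 23.92
position: [0.6363, -0.1048, 0.1948]
tcp_rot: [[0.103, 0.995, 0.011], [0.995, -0.103, -0.004], [-0.003, 0.011, -1.0]]
force: [0.5, 0.6, 0.9]
opening: 0.505
time_s: 24.58
position: [0.6071, -0.3451, 0.2073]
tcp_rot: [[0.108, 0.994, -0.001], [0.994, -0.108, 0.001], [0.001, -0.001, -1.0]]
force: [-0.8, 0.8, -1.0]
opening: 0.5
```

View pics/topfc.png

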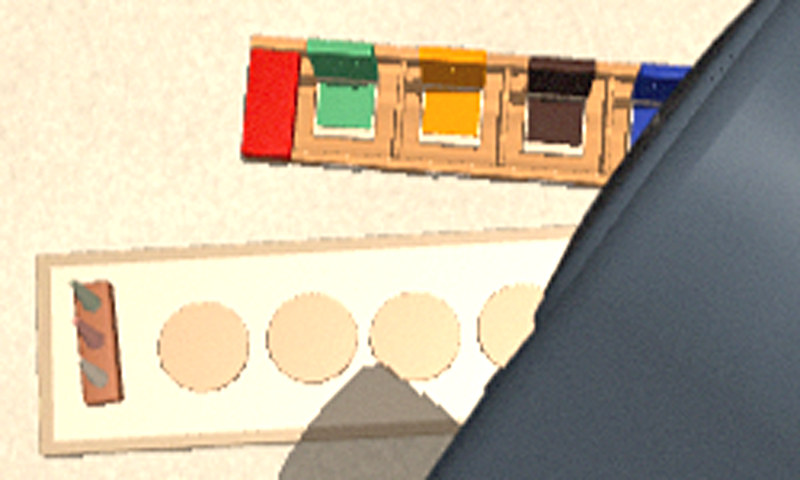

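```bash
python3 -m jog '[[[-40,0,-40],[0,0,0],0.5],[[-80,0,-60],[0,0,0],0.5],[[-120,-30,-80],[0,0,0],0.5],[[-150,-60,-80],[0,0,0],0.5],[[-150,-100,-80],[0,0,0],0.5],[[-150,-140,-80],[0,0,0],0.5],[[-150,-180,-80],[0,0,0],0.5],[[-150,-180,-80],[0,0,0],0.5],[[-150,-180,-80],[0,0,0],0.5]]'
python3 - <<'E'
from h import *
b=vision.capture("top")[:,:,::-1]
cv2.imwrite("pics/topf2.png",cv2.convertScaleAbs(cv2.resize(b[115:265,175:425],None,fx=3.2,fy=3.2,interpolation=cv2.INTER_CUBIC),alpha=1.6))
E
```

```text
time_s: 25.38
position: [0.4108, -0.4707, 0.2883]
tcp_rot: [[0.105, 0.995, -0.002], [0.995, -0.105, 0.003], [0.002, -0.002, -1.0]]
force: [0.5, 1.0, 0.0]
opening: 0.497
```

View pics/topf2.png

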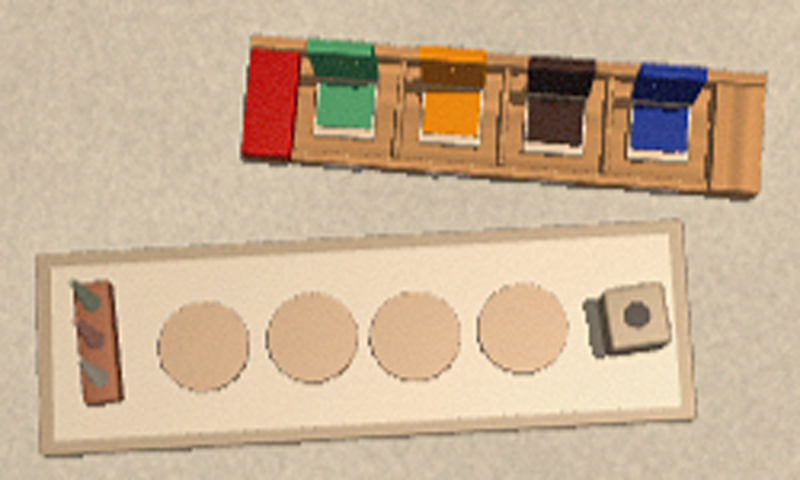

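Run:
```python
from h import *
c=cam("top"); y=np.radians(-5.8); R=np.array([[np.cos(y),-np.sin(y)],[np.sin(y),np.cos(y)]]); C=np.array([.6210,-.0037])
for n,w,f,t in (('green',[(308,40),(376,46)],[(313,134),(373,138)],.102),('amber',[(420,47),(486,51)],[(419,139),(479,145)],.034),('brown',[(530,57),(595,60)],[(523,148),(583,155)],-.034),('blue',[(638,63),(708,69)],[(627,155),(688,160)],-.102)):
    for p,z,o in((w,.090,-.022),(f,.020,.022)):
        q=(ray(c,np.array(p)/3.2+[175,115],z)-C)@R; d=q[0]-q[1]
        print(n,'dx',round(q[:,0].mean()+o,4),'dy',round(q[:,1].mean()-t,4),'ang',round(float(np.degrees(np.arctan2(-d[0],d[1]))),1))
```

```text
green dx 0.0015 dy 0.0007 ang -1.0
green dx 0.0032 dy 0.0019 ang 0.3
amber dx 0.0027 dy 0.0006 ang 0.6
amber dx 0.0043 dy 0.0008 ang -1.6
brown dx 0.0016 dy 0.0014 ang 1.5
brown dx 0.003 dy 0.001 ang -2.6
blue dx 0.0019 dy 0.0018 ang -0.8
blue dx 0.004 dy 0.0011 ang -0.6
```

All four tiles are within 5 mm of their bay centres and square within 3°. The cookies and cone pack look unmoved, so I'm handing in.

```bash
python3 -c "
from rig import bot
print(bot.hand_in())"
```

```text
the job is handed in; nothing more can be done
None
```

I moved all four tiles to the record rack in firing order. From the red end they stand green, amber, brown, blue, each with its foot towards the front lip, and I handed the job in. The last clock reading, just before hand-in, was about 25 s of the 102 s allowed.

- **Final check (top camera):** each tile is within about 4 mm of its bay's centre and square within about 3°. All four looked upright and released. The cookies and cone pack appeared at the same pixels as at the start. The arm was parked clear of everything.
- **What went wrong or disagreed:**
  - On the first try at green I lifted before the slow fingers had closed. The tile was not disturbed, and the second try held.
  - The top and wrist cameras disagreed by 3–7 mm, so I used the wrist values for the tiles and the rack. For blue, mostly hidden from the wrist camera, I used the top-camera value corrected by that offset.

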